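# Unload the clamshell test fixture behind the bench clutter

### The job

Clear the solder spool and the flux jar from in front of the test fixture onto the blue side mat, and once both stand there swing the fixture's lid up by its red bar past vertical so that it stays open. Lift out the circuit module and lay it, components up, in the middle of the black tray with its long sides along those of the orange patch; only then put the spool and the jar back, each centred on its own coaster (spool on the white one, jar on the yellow). Keep both upright throughout and leave the lid open.

Things in the scene. Friction and masses are not known exactly. Their poses are not given: they have to be found in the camera images.
- spool_center (a point): Solder spool: upright cylinder, white flanges above and below silver wire, 50 mm diameter, 50 mm high, about 0.25 kg. Point at its centre, half-way up (25 mm above its underside); z up. Stands on the white coaster at the start. Its outer diameter can be gripped anywhere as a plain 50 mm cylinder.
- jar_center (a point): Flux jar: upright amber cylinder with white label and yellow cap, closed, 42 mm diameter, 64 mm high, about 0.12 kg. Point at its centre, half-way up (32 mm above its underside); z up. Stands on the yellow coaster at the start.
- module_center (a point): Circuit module: aluminium carrier, green board on top, 80 (x) x 44 (y) x 22 mm (z up), 0.15 kg. Point at its centre, 11 mm above its underside. At the start it lies under the lid frame on the grey base block (top 30 mm above the table), loose between stops 8 mm high at its ends and corners; the middle 50 mm of each long side is free with 50 mm beside it. Grip across the 44 mm, lift straight up.
- lid_bar (a point): Middle of the lid's red bar: 10 mm round, 92 mm long (y), 64 mm above the table, 30 mm clear to the lid frame. Turns with the lid; closed, z is up and x points level to the hinge (axis parallel to y, 160 mm off along x, same height). Opening angle = tilt of z: 0 closed, 1.57 upright, stop 1.92. Lid 0.25 kg, falls shut before vertical, open past it. Bar can turn in fingers gripping it from above.
- mat: Blue side mat, 260 mm (x) by 130 mm (y), 3 mm thick, fixed flat on the table, empty at the start, left or right of the fixture. Origin at the centre of its underside; z up. Takes the spool and jar for the while, side by side along x.
- tray: Black open tray fixed on the table, 140 mm (x) by 150 mm (y), 18 mm high, walls and floor 4 mm thick, orange patch 56 mm (x) by 92 mm (y) in the middle of its floor; across the fixture from the mat. Origin at the centre of its underside; z up. The module lies there with its long side along the tray's y.
- coaster_white: White coaster of the spool: disc fixed on the table, 68 mm diameter, 3 mm thick. Origin at the centre of its underside. The two coasters lie about 86 mm apart in a row parallel to the lid's bar, about 41 mm in front of it, their order varying.
- coaster_yellow: Yellow coaster of the jar: disc fixed on the table, 68 mm diameter, 3 mm thick. Origin at the centre of its underside. The two coasters lie about 86 mm apart in a row parallel to the lid's bar, about 41 mm in front of it, their order varying.

How it is judged:
By the outcome, as a careful person would: the job done as asked, in the order asked, and still so for the second after the job is handed in, with the robot touching nothing.
It also fails if it takes over 131 s, if anything falls off the work surface, if the arm or the gripper's body presses on something with over 40 N, if the wrist force passes 120 N, or if a joint passes its speed limit or range.

### The arm

A 6-joint arm with a two-finger parallel gripper is mounted at the origin on the work surface. World frame = base frame: x ahead of the robot, y to its left, z up, the work surface at z = 0. Lengths are in m, angles in rad, forces in N, time in s.
With the tool pointing down it reaches from about 0.425 to 0.95 m from the base axis. Payload 3.5 kg.
Tool frame: the origin (TCP) lies on the centre line of the jaws, within the pads' length; the fingertips stand 14 mm ahead of it and the grasp point (between the pads) lies 5 mm behind it (ctrl.tip_reach is the distance from the TCP to the fingertips, in m); z points along the fingers, y is the line along which they close (so a half turn about z gives the same grasp; the last joint's range is limited). The gripper opens to 85 mm and grips with 20 to 120 N. Pads are 22 mm wide; open, the fingers measure 114 mm over their backs; the gripper's body (76 mm by 85 mm) begins 54 mm behind the grasp point. The pads swing forward as they close: fully open they stand 13 mm farther back than shut.
Start: joints at [1.053, 0.286, 1.577, -0, 1.279, -0.15], TCP at [0.243, 0.63, 0.245] pointing down, gripper open.
Joint ranges: [-2.77, 2.77], [-0.9, 2.22], [0.21, 2.48], [-1.53, 4.67], [0.24, 2.81], [-2.84, 2.84]. Speed limits (rad/s): [2.79, 2.79, 3.14, 3.14, 3.14, 3.14].

### API

Orientations are given as a unit quaternion [x, y, z, w].
In Python, from plant import get_state, imaging, workorder, ctrl gives the robot as it stands. The module is installed in compiled form; this text tells all that it offers.
- The arm moves only by the shell command python3 -m jog 'ROWS' [FORCE]. ROWS is JSON, a list of rows, each a list of 7 numbers: the closure, from 0 (fully open) to 1 (shut), then the shift along the tool's x, y, z in mm, then the turn, a rotation vector about the tool's x, y, z in rad. In form: [[gripper, tx, ty, tz, ax, ay, az], ...]. A call has 1 to 12 rows; each row is the pose to reach, as a shift and turn from the pose commanded when the call began, along the tool's axes at that moment; what a row does not reach only later rows make up. A row lasts 1/10 s, in which the tool goes at most 50 mm and 8.59 degrees, less where a joint would pass 70% of its speed; a pose out of reach is approached as far as the arm can. A call with a gripper value outside its range is refused whole. The fingers move at their own pace and stop on an object; FORCE is the grip in N (left out, the last holds). Time passes only in rows, so rows that repeat a pose let the fingers close. It gives the time, the measured TCP pose, the force, the opening and the grip force at its end, in the units of the state.
- get_state(): the state, without advancing time (a new reading comes with each control period).
- imaging.read_camera(name): name is "scene" or "top" or "wrist"; returns a dict with "image" (480x640x3 uint8, blue, green, red), "fx", "fy", "cx", "cy" (pixels), "R" (3x3) and "t" (3): a world point X has camera coordinates R X + t; the wrist camera has in their place "tool_from_camera" (4x4, takes a point from camera to tool coordinates, whose origin is the TCP and whose axes are the flange's). Camera axes: x right, y down, z forward; pixel columns grow to the right and rows downward; lengths in m; the calibration is good to about 2 mm. The wrist camera is an equidistant fisheye: a pixel r from the principal point sees the ray r / f radians off the axis. A picture is of the moment at which its call begins: read the wrist's pose just before it. There is no depth.
- workorder.sign_off(): hands the job in; it is judged then, once.
The state is a dict: "time": time; "qpos": joint angles; "dq": joint speeds; "joint_efforts": joint torques, N m; "eef_pos": TCP position; "tcp_rot": TCP orientation; "contact_force": force on the tool from outside, world axes, zero at the start; "wrist_torque": the same for the moment, N m; "opening": opening from 0.0 (shut) to 1.0 (fully open); "finger_force": force on a finger pad.
Only numpy, scipy, OpenCV 4.12 (cv2) and the standard library are available. Lean on these libraries where they do the work, as an engineer would, in place of code of your own. Each camera call takes 0.05 s, during which the arm holds its last target. There are 200 camera calls.

## Working session

There is one attempt and no reset: what is moved stays moved. The work goes in short steps, Python scripts to look and compute and a shell command to move; the robot and the scene stay as the last step left them, time stands still between calls to the robot, and variables do not carry over. Pictures are saved under pics/ and viewed, at most 16 in all, crops included, and the job is handed in when it is done.

```bash
mkdir -p pics
cat > h.py <<'E'
from plant import get_state, imaging, workorder, ctrl
import numpy as np, cv2
from scipy.spatial.transform import Rotation as Ro
np.set_printoptions(precision=4,suppress=True)
def cam(n):
    s=get_state(); c=imaging.read_camera(n); c['s']=s; return c
def ray(c,u,v):
    if 'R' in c:
        R=np.array(c['R']);t=np.array(c['t'])
        d=R.T@np.array([(u-c['cx'])/c['fx'],(v-c['cy'])/c['fy'],1]); return -R.T@t,d/np.linalg.norm(d)
    x=(u-c['cx'])/c['fx'];y=(v-c['cy'])/c['fy'];r=np.hypot(x,y)+1e-12
    d=np.array([x/r*np.sin(r),y/r*np.sin(r),np.cos(r)])
    T=np.array(c['tool_from_camera']);W=Ro.from_quat(c['s']['tcp_rot']).as_matrix()
    return W@T[:3,3]+np.array(c['s']['eef_pos']),W@T[:3,:3]@d
def onz(c,u,v,z):
    o,d=ray(c,u,v); return o+d*(z-o[2])/d[2]
E
python3 - <<'E'
from h import *
s=get_state(); print(s, ctrl.tip_reach)
for n in ("scene","top"):
    c=cam(n); cv2.imwrite(f'pics/{n}0.png',c['image']); print(n,c['fx'],c['cx'],c['cy'],-np.array(c['R']).T@c['t']); print(np.array(c['R']))
c=cam('wrist');cv2.imwrite('pics/wrist0.png',c['image']);print(c['fx'],np.array(c['tool_from_camera']))
E
```

```text
{'time': 0.0, 'qpos': array([ 1.053 ,  0.2872,  1.5782,  0.    ,  1.2786, -0.15  ]), 'dq': array([ 0.0008, -0.001 ,  0.0003,  0.0018,  0.0002, -0.0002]), 'joint_efforts': array([ -0.0005, -40.5977, -29.2629,  -0.0002,   0.0057,  -0.    ]), 'eef_pos': array([0.2424, 0.6293, 0.2439]), 'tcp_rot': array([ 0.1829,  0.9831, -0.0011, -0.0004]), 'contact_force': array([-0.1345,  0.2695, -0.035 ]), 'wrist_torque': array([-0.0148,  0.0477, -0.0125]), 'finger_force': 0.0, 'opening': 0.9996100528240937} 0.014
scene 605.5729214767958 322.0869781110605 239.81829960556854 [ 1.0976 -0.3078  1.0316]
[[ 0.5263  0.8502 -0.0113]
 [ 0.7172 -0.451  -0.5313]
 [-0.4568  0.2715 -0.8471]]
top 569.5693792331094 318.88069886299434 247.51827966360176 [ 0.4467 -0.009   1.124 ]
[[ 0.0007 -1.      0.0079]
 [-0.9939 -0.0016 -0.1106]
 [ 0.1106 -0.0078 -0.9938]]
371.64829954431775 [[ 0.0005 -0.9519 -0.3063  0.0799]
 [ 1.      0.0005  0.0002  0.0003]
 [-0.0001 -0.3063  0.9519 -0.1279]
 [ 0.      0.      0.      1.    ]]
```

View pics/top0.png

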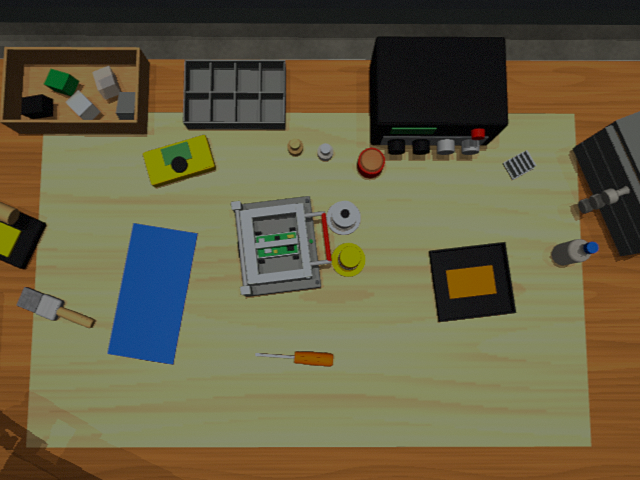

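View pics/scene0.png

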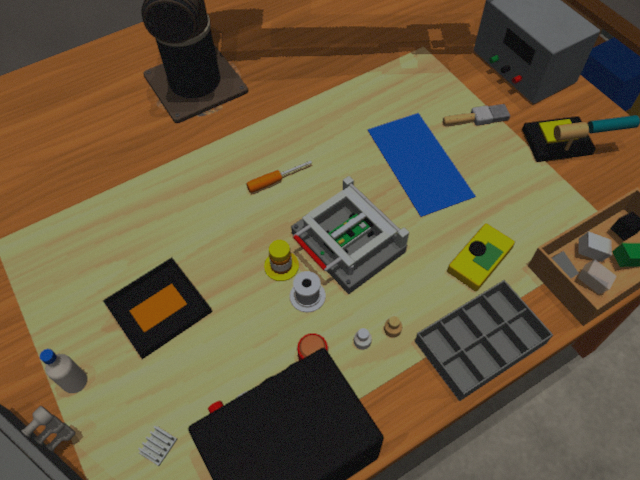

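The top view shows the fixture at (278,245) with its hinge on the left (+y) and the red bar at (326,240). The spool is at (345,216), the jar at (349,258), the mat at (153,293) and the tray at (472,282). The scene view agrees. I'll measure from masks next.

```bash
cat > m.py <<'E'
from h import *
def mask(c,lo,hi,roi=None):
    h=cv2.cvtColor(c['image'],cv2.COLOR_BGR2HSV); m=cv2.inRange(h,np.array(lo),np.array(hi))
    if roi: 
        z=np.zeros_like(m); x0,y0,x1,y1=roi; z[y0:y1,x0:x1]=m[y0:y1,x0:x1]; m=z
    return m
def big(m):
    return max(cv2.findContours(m,cv2.RETR_EXTERNAL,cv2.CHAIN_APPROX_NONE)[0],key=cv2.contourArea)
def plane(c,k,z): return np.array([onz(c,*p,z)[:2] for p in k.reshape(-1,2).astype(float)])
def rect(c,k,z):
    p=plane(c,k,z).astype(np.float32)*1000
    r=cv2.minAreaRect(p); return np.array(r[0])/1000,np.array(r[1]),r[2]
E
python3 - <<'E'
from m import *
c=cam('top')
h=cv2.cvtColor(c['image'],cv2.COLOR_BGR2HSV)
for p in [(326,240),(335,225),(345,206),(349,257),(340,270),(150,290),(470,282),(440,300),(400,320),(335,218),(331,216),(262,240)]: print(p,h[p[1],p[0]])
print('bar',rect(c,big(mask(c,(0,150,60),(8,255,255),(310,200,340,280))),.064))
print('mat',rect(c,big(mask(c,(100,150,60),(125,255,255))),.003))
print('patch',rect(c,big(mask(c,(10,180,100),(22,255,255),(420,240,520,330))),.004))
print('tray',rect(c,big(mask(c,(0,0,0),(180,255,45),(410,230,530,330))),.018))
cv2.imwrite('pics/crop.png',cv2.resize(c['image'][180:310,220:380],None,fx=5,fy=4.6,interpolation=cv2.INTER_CUBIC)[:600,:800])
E
```

```text
(326, 240) [  1 228 140]
(335, 225) [21 20 91]
(345, 206) [103  16 145]
(349, 257) [ 31 255 140]
(340, 270) [ 31 255 142]
(150, 290) [107 212 143]
(470, 282) [ 20 255 137]
(440, 300) [90 26 20]
(400, 320) [ 29  83 135]
(335, 218) [105  18 145]
(331, 216) [105  12 130]
(262, 240) [111  12 146]
bar (array([ 0.5857, -0.0302]), array([89.6292,  8.385 ]), 7.283563137054443)
mat (array([0.4824, 0.3076]), array([127.9384, 258.2694]), 80.89318084716797)
patch (array([ 0.5048, -0.3171]), array([55.4342, 92.5031]), 6.8349480628967285)
tray (array([ 0.5042, -0.3147]), array([137.8962, 151.3821]), 6.679360866546631)
```

View pics/crop.png

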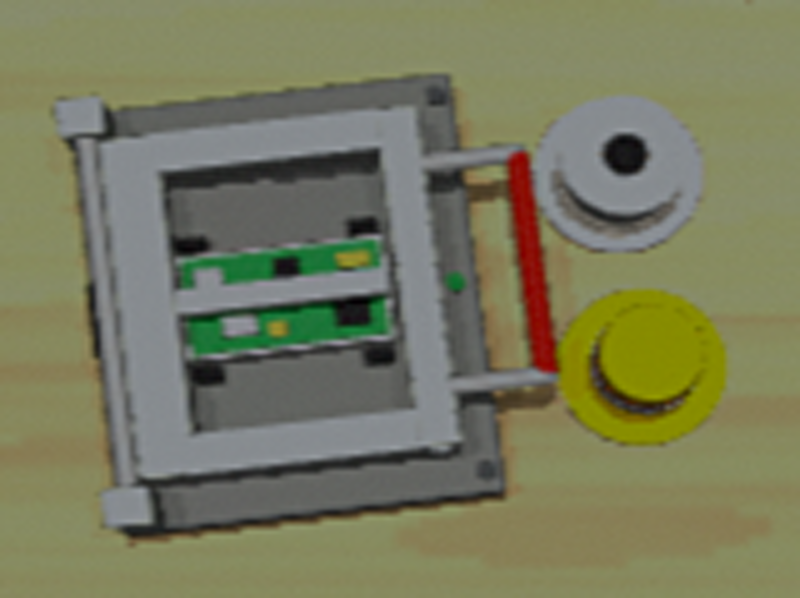

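The enlarged crop shows the bar from (515,155) to (548,370), clear of the white coaster centred near (620,173) and the yellow one near (643,367). The board lies under the lid, with corners near (180,255) and (392,340).

```bash
cat > meas.py <<'E'
from m import *
from scipy.optimize import least_squares
def fitc(p):
    f=lambda q:np.hypot(p[:,0]-q[0],p[:,1]-q[1])-q[2]
    return least_squares(f,[*p.mean(0),.03],loss='soft_l1',f_scale=.001).x
E
python3 - <<'E'
from meas import *
c=cam('top')
bar,_,a=rect(c,big(mask(c,(0,150,60),(8,255,255),(310,200,340,280))),.064)
a=np.radians(7.2); ey=np.array([np.cos(a),np.sin(a)]); ex=np.array([-np.sin(a),np.cos(a)])
y=mask(c,(25,230,60),(35,255,255),(325,235,375,285)); ky=big(y)
cy=fitc(plane(c,ky,.003)); print('ycoaster',cy)
w=mask(c,(90,3,100),(130,35,255),(327,195,365,238)); kw=big(w)
cw=fitc(plane(c,kw,.003)); print('wcoaster',cw)
for n,q in(('y',cy),('w',cw)): d=q[:2]-bar; print(n,'rel bar: along',d@ey,'hinge',d@ex)
print('dist',np.hypot(*(cy-cw)[:2]))
g=mask(c,(45,120,40),(80,255,255),(230,220,310,275)); k=np.vstack(cv2.findContours(g,0,1)[0])
print('board',rect(c,k,.052))
print('hinge', bar+.16*ex, 'module rel', (rect(c,k,.052)[0]-bar)@ex)
# scene triangulation of coasters at z=.003 
s=cam('scene')
print('scene bar',rect(s,big(mask(s,(0,150,60),(8,255,255),(285,225,340,280))),.064))
print('scene yc',fitc(plane(s,big(mask(s,(25,230,60),(35,255,255),(260,235,300,285))),.003)))
print('scene mat',rect(s,big(mask(s,(100,150,60),(125,255,255),(350,100,490,230))),.003))
print('scene patch',rect(s,big(mask(s,(10,180,100),(22,255,255),(110,260,200,350))),.004))
E
```

```text
ycoaster [ 0.5482 -0.0753  0.0318]
wcoaster [ 0.6318 -0.0664  0.0323]
y rel bar: along -0.04282967403810604 hinge -0.040115369383534626
w rel bar: along 0.041274969295474154 hinge -0.04171408988343962
dist 0.08411983676580424
board (array([0.5739, 0.0507]), array([38.6078, 99.6239]), 7.299652099609375)
hinge [0.5656 0.1286] module rel 0.08170331672350958
scene bar (array([ 0.5846, -0.0313]), array([91.0781, 10.1207]), 7.168779373168945)
scene yc [ 0.5503 -0.0772  0.031 ]
scene mat (array([0.4842, 0.3062]), array([128.1336, 257.9403]), 81.02506256103516)
scene patch (array([ 0.5052, -0.318 ]), array([56.2332, 92.3941]), 6.959962368011475)
```

```bash
cat > go.py <<'E'
from h import *
import sys
def go(x,y,z,yaw,ret=False):
    s=get_state(); R=Ro.from_quat(s['tcp_rot']).as_matrix(); a=np.radians(yaw)
    ty=np.array([np.cos(a),np.sin(a),0]); tz=np.array([0,0,-1.]); tx=np.cross(ty,tz)
    T=np.column_stack([tx,ty,tz])
    d=R.T@(np.array([x,y,z])-s['eef_pos'])*1000; r=Ro.from_matrix(R.T@T).as_rotvec()
    print('rows: shift',d.round(1),'turn',r.round(3),'| now',s['eef_pos'],'t',round(s['time'],2),'F',s['contact_force'].round(1),'op',round(s['opening'],3),'ff',round(s['finger_force'],1))
if __name__=='__main__': go(*map(float,sys.argv[1:5]))
E
python3 go.py .632 -.067 .22 7.2
```

```text
rows: shift [-613.9 -510.    25.2] turn [-0.001  0.     1.077] | now [0.2426 0.6297 0.2449] t 0.3 F [-0.4  0.4  0.1] op 1.0 ff 0.0
```

```bash
python3 -m jog '[[0.2,-614,-510,25,0,0,1.077],[0.2,-614,-510,25,0,0,1.077],[0.2,-614,-510,25,0,0,1.077],[0.2,-614,-510,25,0,0,1.077],[0.2,-614,-510,25,0,0,1.077],[0.2,-614,-510,25,0,0,1.077],[0.2,-614,-510,25,0,0,1.077],[0.2,-614,-510,25,0,0,1.077],[0.2,-614,-510,25,0,0,1.077],[0.2,-614,-510,25,0,0,1.077],[0.2,-614,-510,25,0,0,1.077],[0.2,-614,-510,25,0,0,1.077]]'; python3 go.py .632 -.067 .22 7.2
```

```text
time: 1.5
eef_pos: [0.5361, 0.1045, 0.2268]
tcp_rot: [0.661, 0.75, 0.0, 0.0]
contact_force: [0.9, 0.7, 0.4]
opening: 0.797
finger_force: 0.0
rows: shift [-182.2   73.7    6.9] turn [ 0.001 -0.     0.   ] | now [0.5361 0.1045 0.2268] t 1.5 F [0.9 0.7 0.4] op 0.797 ff 0.0
```

```bash
python3 -m jog '[[0.2,-182,74,7,0,0,0],[0.2,-182,74,7,0,0,0],[0.2,-182,74,7,0,0,0],[0.2,-182,74,7,0,0,0],[0.2,-182,74,7,0,0,0],[0.2,-182,74,7,0,0,0],[0.2,-182,74,7,0,0,0]]'; python3 go.py .632 -.067 .22 7.2
python3 - <<'E'
from h import *
c=cam('wrist'); cv2.imwrite('pics/w1.png',c['image']); print(get_state()['opening'])
E
```

```text
time: 2.2
eef_pos: [0.6312, -0.0639, 0.2194]
tcp_rot: [0.661, 0.75, -0.0, -0.0]
contact_force: [1.0, 0.4, 0.9]
opening: 0.796
finger_force: 0.0
rows: shift [-3.2  0.4 -0.6] turn [-0.001 -0.001  0.001] | now [ 0.6312 -0.0639  0.2194] t 2.2 F [1.  0.4 0.9] op 0.796 ff 0.0
0.7997752467244402
```

View pics/w1.png

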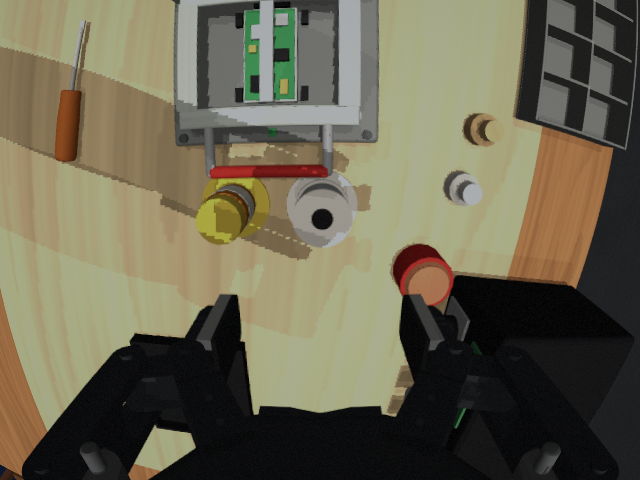

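The wrist view shows the spool hub hole at (322,219), the bar from (213,172) to (326,171), the jar cap near (218,222) and the board at (271,55). The tool is over the spool.

Run:
```python
from meas import *
c=cam('wrist'); s=get_state(); print(s['eef_pos'])
g=c['image'].max(2); z=np.zeros_like(g); z[205:235,308:338]=(g[205:235,308:338]<50)*255
k=big(z); print('hub',plane(c,k,.053).mean(0),fitc(plane(c,k,.053)))
k=big(mask(c,(0,170,60),(8,255,255),(200,160,340,185))); print('bar',rect(c,k,.064))
b=mask(c,(45,120,40),(80,255,255),(235,0,305,110)); k=np.vstack(cv2.findContours(b,0,1)[0]); print('board',rect(c,k,.052))
y=mask(c,(24,200,60),(35,255,255),(185,190,250,250)); k=big(y); p=plane(c,k,.067); print('cap rough',p.min(0),p.max(0),fitc(p))
w=mask(c,(0,0,110),(180,60,255),(280,165,360,250)); k=big(w); print('white', fitc(plane(c,k,.003)))
t=cam('top'); g=t['image'].max(2); z=np.zeros_like(g); z[205:222,335:352]=(g[205:222,335:352]<50)*255
k=big(z); print('top hub',plane(t,k,.053).mean(0))
```

```text
[ 0.6312 -0.0634  0.2197]
hub [ 0.6318 -0.0659] [ 0.6318 -0.0659  0.0081]
bar (array([ 0.5844, -0.03  ]), array([91.5553,  9.3598]), 7.263743877410889)
board (array([0.5736, 0.0627]), array([38.1217, 74.0506]), 7.281564712524414)
cap rough [ 0.5686 -0.0713] [ 0.5686 -0.0713] [ 0.5822 -0.0849  0.0193]
white [ 0.6341 -0.071   0.0361]
top hub [ 0.6185 -0.062 ]
```

```bash
python3 -m jog '[[0.2,-3,0,50,0,0,0],[0.2,-3,0,100,0,0,0],[0.2,-3,0,140,0,0,0],[0.2,-3,0,165,0,0,0],[0.2,-3,0,180,0,0,0],[0.2,-3,0,191,0,0,0],[0.2,-3,0,191,0,0,0]]'; python3 go.py .632 -.0665 .028 7.2
```

```text
time: 3.05
eef_pos: [0.6328, -0.0675, 0.0292]
tcp_rot: [0.661, 0.75, 0.0, 0.001]
contact_force: [0.8, 0.6, -0.1]
opening: 0.8
finger_force: 0.0
rows: shift [ 1.1 -0.7  1.2] turn [0.001 0.    0.001] | now [ 0.6328 -0.0675  0.0292] t 3.05 F [ 0.8  0.6 -0.1] op 0.8 ff 0.0
```

```bash
python3 -m jog '[[0.2,1,-0.5,1,0,0,0],[1,1,-0.5,1,0,0,0],[1,1,-0.5,1,0,0,0],[1,1,-0.5,1,0,0,0],[1,1,-0.5,1,0,0,0],[1,1,-0.5,1,0,0,0],[1,1,-0.5,1,0,0,0],[1,1,-0.5,1,0,0,0]]' 40; python3 go.py .632 -.0665 .2 7.2
```

```text
time: 3.85
eef_pos: [0.6324, -0.067, 0.029]
tcp_rot: [0.661, 0.75, 0.001, 0.001]
contact_force: [-0.3, 1.2, 6.4]
opening: 0.572
finger_force: 42.0
rows: shift [   0.4    0.1 -171. ] turn [0.002 0.001 0.   ] | now [ 0.6324 -0.067   0.029 ] t 3.85 F [-0.3  1.2  6.4] op 0.572 ff 42.0
```

```bash
python3 -m jog '[[1,0,0,-40,0,0,0],[1,0,0,-90,0,0,0],[1,0,0,-130,0,0,0],[1,0,0,-160,0,0,0],[1,0,0,-171,0,0,0],[1,0,0,-171,0,0,0]]'; python3 go.py .538 .306 .2 7.2
```

```text
time: 4.45
eef_pos: [0.6318, -0.0671, 0.1994]
tcp_rot: [0.661, 0.75, 0.0, 0.001]
contact_force: [0.3, 0.8, -3.4]
opening: 0.576
finger_force: 42.6
rows: shift [381.9 -46.2  -1. ] turn [0.002 0.001 0.   ] | now [ 0.6318 -0.0671  0.1994] t 4.45 F [ 0.3  0.8 -3.4] op 0.576 ff 42.6
```

```bash
python3 -m jog '[[1,40,-5,0,0,0,0],[1,85,-10,0,0,0,0],[1,130,-16,0,0,0,0],[1,175,-21,0,0,0,0],[1,220,-27,0,0,0,0],[1,265,-32,0,0,0,0],[1,305,-37,0,0,0,0],[1,340,-41,0,0,0,0],[1,365,-44,0,0,0,0],[1,382,-46,0,0,0,0],[1,382,-46,0,0,0,0],[1,382,-46,0,0,0,0]]'; python3 go.py .538 .306 .0295 7.2
```

```text
time: 5.65
eef_pos: [0.5372, 0.3056, 0.1966]
tcp_rot: [0.661, 0.75, -0.002, -0.0]
contact_force: [0.2, -0.3, -1.7]
opening: 0.575
finger_force: 42.6
rows: shift [  0.5   1.3 167.1] turn [-0.003  0.001  0.001] | now [0.5372 0.3056 0.1966] t 5.65 F [ 0.2 -0.3 -1.7] op 0.575 ff 42.6
```

```bash
python3 -m jog '[[1,0,1,45,0,0,0],[1,0,1,90,0,0,0],[1,0,1,125,0,0,0],[1,0,1,148,0,0,0],[1,0,1,160,0,0,0],[1,0,1,165,0,0,0],[1,0,1,165,0,0,0],[1,0,1,165,0,0,0]]'; python3 go.py .538 .306 .0295 7.2
```

```text
time: 6.45
eef_pos: [0.5402, 0.3066, 0.0353]
tcp_rot: [0.661, 0.75, 0.001, 0.001]
contact_force: [-0.5, 0.4, -2.5]
opening: 0.575
finger_force: 42.8
rows: shift [-0.4 -2.3  5.8] turn [ 0.003 -0.001 -0.   ] | now [0.5402 0.3066 0.0353] t 6.45 F [-0.5  0.4 -2.5] op 0.575 ff 42.8
```

```bash
python3 -m jog '[[1,0,0,3,0,0,0],[1,0,0,5,0,0,0],[1,0,0,5.5,0,0,0],[1,0,0,5.5,0,0,0]]'; python3 go.py .538 .306 .0295 7.2
```

```text
time: 6.85
eef_pos: [0.5392, 0.3067, 0.029]
tcp_rot: [0.661, 0.75, 0.001, 0.0]
contact_force: [-0.8, 0.4, 1.2]
opening: 0.577
finger_force: 43.1
rows: shift [-0.6 -1.3 -0.5] turn [ 0.001 -0.     0.001] | now [0.5392 0.3067 0.029 ] t 6.85 F [-0.8  0.4  1.2] op 0.577 ff 43.1
```

Contact is felt (force went from −2.5 to +1.2 N), so I'll release and lift.

```bash
python3 -m jog '[[0.2,0,0,0,0,0,0],[0.2,0,0,0,0,0,0],[0.2,0,0,0,0,0,0],[0.2,0,0,0,0,0,0],[0.2,0,0,-20,0,0,0],[0.2,0,0,-60,0,0,0],[0.2,0,0,-105,0,0,0],[0.2,0,0,-150,0,0,0],[0.2,0,0,-170,0,0,0],[0.2,0,0,-170,0,0,0]]';  python3 go.py .5475 -.0765 .2 7.2
```

```text
time: 7.85
eef_pos: [0.5411, 0.3074, 0.2034]
tcp_rot: [0.661, 0.75, 0.004, 0.002]
contact_force: [-0.6, 0.2, 0.8]
opening: 0.797
finger_force: 0.0
rows: shift [-381.6  -42.     2.2] turn [ 0.009 -0.002  0.   ] | now [0.5411 0.3074 0.2034] t 7.85 F [-0.6  0.2  0.8] op 0.797 ff 0.0
```

```bash
python3 -m jog '[[0.2,-382,-42,2,0,0,0],[0.2,-382,-42,2,0,0,0],[0.2,-382,-42,2,0,0,0],[0.2,-382,-42,2,0,0,0],[0.2,-382,-42,2,0,0,0],[0.2,-382,-42,2,0,0,0],[0.2,-382,-42,2,0,0,0],[0.2,-382,-42,2,0,0,0],[0.2,-382,-42,2,0,0,0],[0.2,-382,-42,2,0,0,0],[0.2,-382,-42,2,0,0,0]]'; python3 go.py .5475 -.0765 .04 7.2
python3 - <<'E'
from meas import *
c=cam('wrist'); cv2.imwrite('pics/w2.png',c['image'][100:400,100:540])
E
```

```text
time: 8.95
eef_pos: [0.5445, -0.0767, 0.1948]
tcp_rot: [0.661, 0.75, -0.0, -0.001]
contact_force: [-0.7, -0.1, -0.1]
opening: 0.802
finger_force: 0.0
rows: shift [ -0.4   3.3 154.8] turn [-0.002 -0.001  0.001] | now [ 0.5445 -0.0767  0.1948] t 8.95 F [-0.7 -0.1 -0.1] op 0.802 ff 0.0
```

View pics/w2.png

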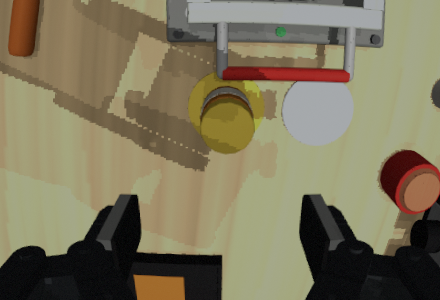

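The jar cap is near (228,127) in the crop, and the bare white coaster is at (318,108).

```bash
python3 - <<'E'
from meas import *
c=cam('wrist'); im=c['image']
w=mask(c,(0,0,110),(180,45,255),(375,175,465,255)); print('white', fitc(plane(c,big(w),.003)))
k=big(mask(c,(22,170,60),(35,255,255),(280,165,370,265))).reshape(-1,2)
low=k[k[:,1]>228]; print('cap arc',fitc(plane(c,low,.067)),len(low))
up=k[(k[:,1]<205)]; print('ycoaster arc',fitc(plane(c,up,.003)),len(up))
E
python3 go.py .5475 -.0765 .04 7.2
```

```text
white [ 0.6317 -0.067   0.0331]
cap arc [ 0.5476 -0.0734  0.0193] 71
ycoaster arc [ 0.5466 -0.0846  0.0361] 111
rows: shift [ -0.6   2.8 155.4] turn [-0.001 -0.001  0.002] | now [ 0.5448 -0.0763  0.1954] t 9.05 F [ 0.  -0.6 -0.2] op 0.802 ff 0.0
```

```bash
python3 -m jog '[[0.2,0,3,50,0,0,0],[0.2,0,3,95,0,0,0],[0.2,0,3,130,0,0,0],[0.2,0,3,150,0,0,0],[0.2,0,3,160,0,0,0],[0.2,0,3,160,0,0,0],[1,0,3,160,0,0,0],[1,0,3,160,0,0,0],[1,0,3,160,0,0,0],[1,0,3,160,0,0,0],[1,0,3,160,0,0,0],[1,0,3,160,0,0,0]]' 35; python3 go.py .5478 -.0757 .2 7.2
```

```text
time: 10.25
eef_pos: [0.5496, -0.0778, 0.038]
tcp_rot: [0.661, 0.75, 0.001, 0.002]
contact_force: [-0.0, 1.4, 6.6]
opening: 0.482
finger_force: 35.8
rows: shift [   2.1   -1.  -162. ] turn [0.003 0.001 0.   ] | now [ 0.5496 -0.0778  0.038 ] t 10.25 F [-0.   1.4  6.6] op 0.482 ff 35.8
```

```bash
python3 -m jog '[[1,0,0,-40,0,0,0],[1,0,0,-90,0,0,0],[1,0,0,-130,0,0,0],[1,0,0,-160,0,0,0],[1,0,0,-165,0,0,0],[1,0,0,-165,0,0,0]]'; python3 go.py .430 .324 .2 7.2
```

```text
time: 10.85
eef_pos: [0.5482, -0.0776, 0.2016]
tcp_rot: [0.661, 0.75, 0.0, 0.001]
contact_force: [-0.2, 0.7, -1.3]
opening: 0.482
finger_force: 35.9
rows: shift [413.2 -66.8   1.2] turn [0.001 0.001 0.   ] | now [ 0.5482 -0.0776  0.2016] t 10.85 F [-0.2  0.7 -1.3] op 0.482 ff 35.9
```

```bash
python3 -m jog '[[1,40,-6,0,0,0,0],[1,85,-14,0,0,0,0],[1,130,-21,0,0,0,0],[1,175,-28,0,0,0,0],[1,220,-35,0,0,0,0],[1,265,-43,0,0,0,0],[1,310,-50,0,0,0,0],[1,350,-56,0,0,0,0],[1,385,-62,0,0,0,0],[1,405,-65,0,0,0,0],[1,413,-67,0,0,0,0],[1,413,-67,0,0,0,0]]'; python3 go.py .430 .324 .043 7.2
```

```text
time: 12.05
eef_pos: [0.4283, 0.3238, 0.1986]
tcp_rot: [0.661, 0.751, -0.002, -0.001]
contact_force: [-0.6, -0.7, -1.3]
opening: 0.486
finger_force: 35.9
rows: shift [  0.2   2.3 155.6] turn [-0.004  0.002  0.002] | now [0.4283 0.3238 0.1986] t 12.05 F [-0.6 -0.7 -1.3] op 0.486 ff 35.9
```

```bash
python3 -m jog '[[1,0,1,45,0,0,0],[1,0,1,90,0,0,0],[1,0,1,125,0,0,0],[1,0,1,145,0,0,0],[1,0,1,155,0,0,0],[1,0,1,155,0,0,0],[1,0,1,155,0,0,0]]'; python3 go.py .430 .324 .038 7.2
```

```text
time: 12.75
eef_pos: [0.4317, 0.3238, 0.0469]
tcp_rot: [0.661, 0.75, 0.001, 0.0]
contact_force: [0.3, 0.3, 0.0]
opening: 0.479
finger_force: 35.9
rows: shift [ 0.4 -1.7  8.9] turn [ 0.001 -0.    -0.   ] | now [0.4317 0.3238 0.0469] t 12.75 F [0.3 0.3 0. ] op 0.479 ff 35.9
```

```bash
python3 -m jog '[[1,0,0,4,0,0,0],[1,0,0,7,0,0,0],[1,0,0,8.5,0,0,0],[1,0,0,9,0,0,0],[1,0,0,9,0,0,0]]'; python3 go.py .430 .324 .038 7.2
```

```text
time: 13.25
eef_pos: [0.431, 0.3243, 0.038]
tcp_rot: [0.661, 0.75, 0.0, 0.0]
contact_force: [-2.5, -1.2, 5.7]
opening: 0.484
finger_force: 36.4
rows: shift [-0.1 -1.   0. ] turn [ 0.001 -0.     0.001] | now [0.431  0.3243 0.038 ] t 13.25 F [-2.5 -1.2  5.7] op 0.484 ff 36.4
```

```bash
python3 -m jog '[[0.3,0,0,0,0,0,0],[0.3,0,0,0,0,0,0],[0.3,0,0,0,0,0,0],[0.3,0,0,0,0,0,0],[0.3,0,0,-20,0,0,0],[0.3,0,0,-60,0,0,0],[0.3,0,0,-105,0,0,0],[0.3,0,0,-150,0,0,0],[0.3,0,0,-180,0,0,0],[0.3,0,0,-180,0,0,0]]';  python3 go.py .585 -.0305 .2 -82.8
```

```text
time: 14.25
eef_pos: [0.4335, 0.3254, 0.2234]
tcp_rot: [0.661, 0.75, 0.005, 0.002]
contact_force: [0.7, 0.4, -0.3]
opening: 0.7
finger_force: 0.0
rows: shift [-372.2  105.3   23.1] turn [ 0.006 -0.012  1.571] | now [0.4335 0.3254 0.2234] t 14.25 F [ 0.7  0.4 -0.3] op 0.7 ff 0.0
```

```bash
python3 -m jog '[[0.77,-372,105,23,0,0,1.571],[0.77,-372,105,23,0,0,1.571],[0.77,-372,105,23,0,0,1.571],[0.77,-372,105,23,0,0,1.571],[0.77,-372,105,23,0,0,1.571],[0.77,-372,105,23,0,0,1.571],[0.77,-372,105,23,0,0,1.571],[0.77,-372,105,23,0,0,1.571],[0.77,-372,105,23,0,0,1.571],[0.77,-372,105,23,0,0,1.571],[0.77,-372,105,23,0,0,1.571],[0.77,-372,105,23,0,0,1.571]]'; python3 go.py .585 -.0305 .11 -82.8
```

```text
time: 15.45
eef_pos: [0.5809, -0.0319, 0.1924]
tcp_rot: [0.998, 0.063, -0.001, -0.0]
contact_force: [-0.2, -0.3, 0.2]
opening: 0.232
finger_force: 0.0
rows: shift [ 4.4 -0.9 82.4] turn [-0.001  0.002 -0.   ] | now [ 0.5809 -0.0319  0.1924] t 15.45 F [-0.2 -0.3  0.2] op 0.232 ff 0.0
```

Run:
```python
from meas import *
s=cam('scene'); print(rect(s,big(mask(s,(0,150,60),(8,255,255),(285,225,340,280))),.064))
c=cam('wrist'); print(c['s']['eef_pos'],c['s']['qpos']); cv2.imwrite('pics/w3.png',np.hstack([c['image'][::2,::2],s['image'][100:340,180:500]]))
```

```text
(array([ 0.5846, -0.0312]), array([91.1045, 10.8915]), 6.874692440032959)
[ 0.581  -0.0318  0.1927] [-0.229   0.1331  1.856  -0.      1.1546  1.2146]
```

View pics/w3.png

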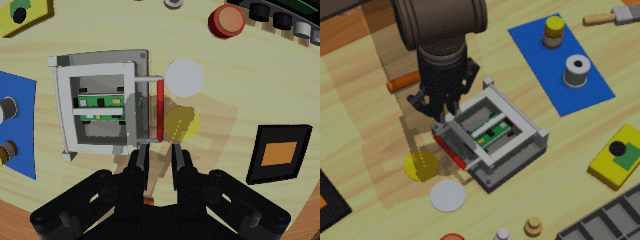

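The spool and jar both stand upright on the mat. The fingers, at x≈145–180 in the left half, straddle the bar line at x≈160.

```bash
python3 -m jog '[[0.77,4,0,40,0,0,0],[0.77,4,0,75,0,0,0],[0.77,4,0,90,0,0,0],[0.77,4,0,90,0,0,0],[0.77,4,0,90,0,0,0]]'; python3 go.py .585 -.0307 .061 -82.8
```

```text
time: 16.05
eef_pos: [0.5862, -0.0314, 0.105]
tcp_rot: [0.998, 0.063, 0.001, 0.0]
contact_force: [0.5, 0.4, 1.0]
opening: 0.235
finger_force: 0.0
rows: shift [-1.2 -0.9 44. ] turn [ 0.    -0.001  0.001] | now [ 0.5862 -0.0314  0.105 ] t 16.05 F [0.5 0.4 1. ] op 0.235 ff 0.0
```

```bash
python3 -m jog '[[0.77,0,-0.5,20,0,0,0],[0.77,0,-0.5,35,0,0,0],[0.77,0,-0.5,44,0,0,0],[0.77,0,-0.5,44,0,0,0],[1,0,-0.5,44,0,0,0],[1,0,-0.5,44,0,0,0],[1,0,-0.5,44,0,0,0],[1,0,-0.5,44,0,0,0],[1,0,-0.5,44,0,0,0]]' 30; python3 go.py .585 -.0307 .061 -82.8
```

```text
time: 16.95
eef_pos: [0.5856, -0.0309, 0.0603]
tcp_rot: [0.998, 0.063, 0.0, 0.0]
contact_force: [0.2, -0.3, -1.0]
opening: 0.102
finger_force: 29.2
rows: shift [-0.6 -0.3 -0.7] turn [ 0. -0.  0.] | now [ 0.5856 -0.0309  0.0603] t 16.95 F [ 0.2 -0.3 -1. ] op 0.102 ff 29.2
```

```bash
python3 -m jog '[[1,0,-0.6,-13.9,0,0,0],[1,0,-2.4,-27.8,0,0,0],[1,0,-5.5,-41.4,0,0,0],[1,0,-9.6,-54.7,0,0,0],[1,0,-15,-67.6,0,0,0],[1,0,-21.4,-80,0,0,0]]'; python3 go.py .585 -.0307 .061 -82.8
```

```text
time: 17.55
eef_pos: [0.583, -0.01, 0.1419]
tcp_rot: [0.998, 0.063, 0.0, 0.001]
contact_force: [0.1, -4.1, -1.6]
opening: 0.101
finger_force: 29.2
rows: shift [-0.7 20.6 80.9] turn [ 0.002 -0.001  0.001] | now [ 0.583  -0.01    0.1419] t 17.55 F [ 0.1 -4.1 -1.6] op 0.101 ff 29.2
```

```bash
python3 -m jog '[[1,0,-7.5,-11.8,0,0,0],[1,0,-16,-22.8,0,0,0],[1,0,-25.5,-33.1,0,0,0],[1,0,-35.8,-42.6,0,0,0],[1,0,-46.8,-51.1,0,0,0],[1,0,-58.6,-58.6,0,0,0],[1,0,-71,-65,0,0,0],[1,0,-83.9,-70.4,0,0,0]]'; python3 go.py .585 -.0307 .061 -82.8
```

```text
time: 18.35
eef_pos: [0.5727, 0.0734, 0.2139]
tcp_rot: [0.998, 0.063, 0.001, 0.001]
contact_force: [-1.8, -4.1, 5.4]
opening: 0.102
finger_force: 30.4
rows: shift [ -1.2 104.3 153.2] turn [ 0.003 -0.002  0.   ] | now [0.5727 0.0734 0.2139] t 18.35 F [-1.8 -4.1  5.4] op 0.102 ff 30.4
```

```bash
python3 -m jog '[[1,0,-13.3,-4.2,0,0,0],[1,0,-26.9,-7.2,0,0,0],[1,0,-40.8,-9,0,0,0],[1,0,-54.7,-9.6,0,0,0],[1,0,-68.7,-9,0,0,0],[1,0,-82.5,-7.2,0,0,0],[1,0,-96.1,-4.2,0,0,0],[1,0,-99,-3.4,0,0,0],[1,0,-99,-3.4,0,0,0]]'; python3 go.py .585 -.0307 .061 -82.8
```

```text
time: 19.25
eef_pos: [0.5601, 0.1728, 0.214]
tcp_rot: [0.998, 0.063, 0.0, -0.0]
contact_force: [0.9, 0.6, 5.5]
opening: 0.1
finger_force: 32.4
rows: shift [ -1.2 205.1 152.9] turn [-0.001 -0.001  0.001] | now [0.5601 0.1728 0.214 ] t 19.25 F [0.9 0.6 5.5] op 0.1 ff 32.4
```

```bash
python3 -m jog '[[0.55,0,0,0,0,0,0],[0.55,0,0,0,0,0,0],[0.55,0,0,0,0,0,0],[0.55,0,0,-10,0,0,0],[0.55,0,0,-30,0,0,0],[0.55,0,0,-60,0,0,0],[0.55,0,0,-90,0,0,0],[0.55,0,0,-90,0,0,0]]'; python3 go.py .575 .03 .25 7.2
```

```text
time: 20.05
eef_pos: [0.5621, 0.1719, 0.3104]
tcp_rot: [0.998, 0.063, 0.005, -0.0]
contact_force: [-0.1, -0.7, 0.8]
opening: 0.447
finger_force: 0.0
rows: shift [ -5.6 142.4  60.4] turn [ 0.008 -0.008 -1.571] | now [0.5621 0.1719 0.3104] t 20.05 F [-0.1 -0.7  0.8] op 0.447 ff 0.0
```

```bash
python3 -m jog '[[0.2,-6,50,0,0,0,-0.14],[0.2,-6,100,0,0,0,-0.28],[0.2,-6,142,10,0,0,-0.42],[0.2,-6,142,40,0,0,-1.571],[0.2,-6,142,60,0,0,-1.571],[0.2,-6,142,60,0,0,-1.571],[0.2,-6,142,60,0,0,-1.571],[0.2,-6,142,60,0,0,-1.571],[0.2,-6,142,60,0,0,-1.571],[0.2,-6,142,60,0,0,-1.571],[0.2,-6,142,60,0,0,-1.571],[0.2,-6,142,60,0,0,-1.571]]'; python3 go.py .575 .03 .25 7.2;python3 - <<'E'
from meas import *
c=cam('wrist'); s=cam('scene'); print(c['s']['eef_pos']); cv2.imwrite('pics/w4.png',np.hstack([c['image'][::2,::2],s['image'][100:340,180:500]])); np.save('w4.npy',c['image'])
b=mask(c,(45,120,40),(80,255,255),(150,0,450,300)); k=big(b); print('board',rect(c,k,.052), cv2.boundingRect(k))
E
```

```text
time: 21.25
eef_pos: [0.5713, 0.0301, 0.2432]
tcp_rot: [0.661, 0.75, -0.0, -0.001]
contact_force: [0.1, 0.0, -0.3]
opening: 0.799
finger_force: 0.0
rows: shift [-0.5  3.6 -6.8] turn [-0.001 -0.    -0.   ] | now [0.5713 0.0301 0.2432] t 21.25 F [ 0.1  0.  -0.3] op 0.799 ff 0.0
[0.5713 0.0301 0.2432]
board (array([0.5728, 0.0646]), array([38.2043, 73.4465]), 6.803070545196533) (306, 129, 45, 84)
```

View pics/w4.png

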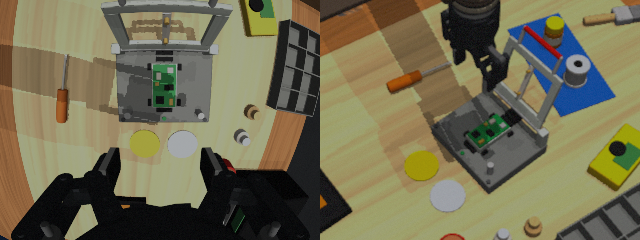

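The lid stays open past vertical. The board lies at half-scale (164,85), and its rect gives (0.573,0.0637). That's 65 mm from the hinge, so I'll grip 11 mm off centre, away from the lid.

```bash
python3 go.py .5744 .0528 .1 7.2
```

```text
rows: shift [ 22.1   5.8 143.5] turn [-0.001 -0.    -0.002] | now [0.5715 0.0301 0.2434] t 21.35 F [0.5 0.4 0.3] op 0.798 ff 0.0
```

```bash
python3 -m jog '[[0.2,22,5,30,0,0,0],[0.2,22,5,70,0,0,0],[0.2,22,5,105,0,0,0],[0.2,22,5,130,0,0,0],[0.2,22,5,143,0,0,0],[0.2,22,5,143,0,0,0],[0.2,22,5,143,0,0,0]]'; python3 go.py .5744 .0528 .044 7.2
python3 - <<'E'
from meas import *
c=cam('wrist'); s=cam('scene'); cv2.imwrite('pics/w5.png',np.hstack([c['image'][:,100:540][::1],cv2.resize(s['image'][100:340,260:440],(360,480))]))
E
```

```text
time: 22.05
eef_pos: [0.5748, 0.0525, 0.1019]
tcp_rot: [0.661, 0.75, 0.0, 0.001]
contact_force: [0.0, -0.6, 2.0]
opening: 0.806
finger_force: 0.0
rows: shift [ 0.3 -0.4 57.9] turn [ 0.002  0.    -0.   ] | now [0.5748 0.0525 0.1019] t 22.05 F [ 0.  -0.6  2. ] op 0.806 ff 0.0
```

View pics/w5.png

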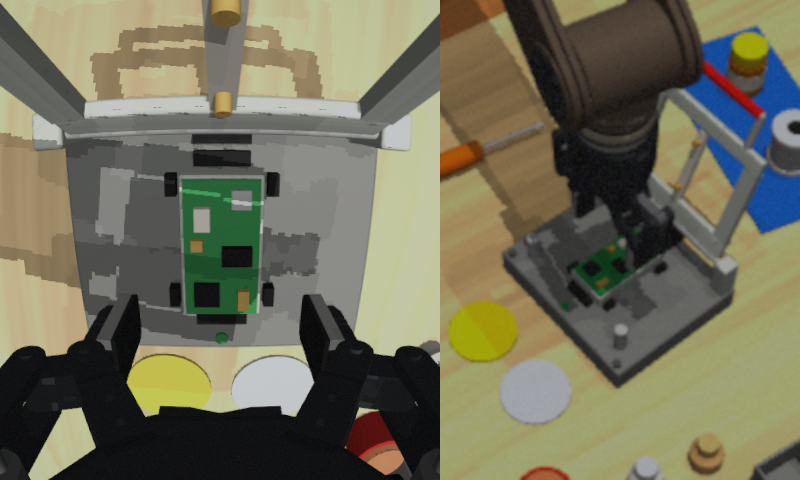

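The board is centred at about (223,245), between the fingers. The lid's middle strip with its pins sits ahead of the camera, so I'll go down slowly and watch the force.

```bash
python3 - <<'E'
from meas import *
c=cam('wrist'); b=mask(c,(45,100,30),(80,255,255),(250,160,390,325)); k=big(b); print('board',rect(c,k,.052))
E
python3 -m jog '[[0.2,0,0,12,0,0,0],[0.2,0,0,22,0,0,0],[0.2,0,0,30,0,0,0],[0.2,0,0,30,0,0,0]]'; python3 go.py .5744 .0528 .044 7.2
```

```text
board (array([0.5728, 0.0657]), array([38.5249, 73.4216]), 7.123833179473877)
time: 22.6
eef_pos: [0.5724, 0.0528, 0.0685]
tcp_rot: [0.661, 0.75, -0.001, -0.002]
contact_force: [-0.2, 1.1, -0.1]
opening: 0.802
finger_force: 0.0
rows: shift [-0.2  2.1 24.5] turn [-0.004 -0.001  0.   ] | now [0.5724 0.0528 0.0685] t 22.6 F [-0.2  1.1 -0.1] op 0.802 ff 0.0
```

```bash
python3 -m jog '[[0.2,2,0,8,0,0,0],[0.2,3,0,16,0,0,0],[0.2,3,0,23,0,0,0],[0.2,3,0,25,0,0,0],[0.2,3,0,25,0,0,0]]'; python3 go.py .5744 .0528 .044 7.2
```

```text
time: 23.1
eef_pos: [0.5732, 0.0557, 0.0452]
tcp_rot: [0.661, 0.75, -0.0, -0.0]
contact_force: [0.2, 0.5, -0.3]
opening: 0.799
finger_force: 0.0
rows: shift [-3.   0.8  1.2] turn [-0.001 -0.     0.   ] | now [0.5732 0.0557 0.0452] t 23.1 F [ 0.2  0.5 -0.3] op 0.799 ff 0.0
```

```bash
python3 -m jog '[[1,0,0,1,0,0,0],[1,0,0,1,0,0,0],[1,0,0,1,0,0,0],[1,0,0,1,0,0,0],[1,0,0,1,0,0,0],[1,0,0,1,0,0,0],[1,0,0,1,0,0,0],[1,0,0,-4,0,0,0],[1,0,0,-10,0,0,0],[1,0,0,-20,0,0,0],[1,0,0,-20,0,0,0]]' 45; python3 go.py .5744 .0528 .044 7.2
```

```text
time: 24.2
eef_pos: [0.5744, 0.0556, 0.0674]
tcp_rot: [0.661, 0.75, 0.001, 0.001]
contact_force: [0.2, -0.6, -0.9]
opening: 0.506
finger_force: 48.0
rows: shift [-2.8 -0.4 23.5] turn [0.002 0.    0.   ] | now [0.5744 0.0556 0.0674] t 24.2 F [ 0.2 -0.6 -0.9] op 0.506 ff 48.0
```

```bash
python3 -m jog '[[1,0,0,-40,0,0,0],[1,-5,0,-85,0,0,0],[1,-20,0,-125,0,0,0],[1,-60,0,-140,0,0,0],[1,-105,0,-140,0,0,0],[1,-150,0,-140,0,0,0],[1,-190,0,-140,0,0,0],[1,-225,0,-140,0,0,0],[1,-250,0,-140,0,0,0],[1,-260,0,-140,0,0,0],[1,-260,0,-140,0,0,0]]'; python3 go.py .506 -.3263 .2 6.9
```

```text
time: 25.3
eef_pos: [0.606, -0.2032, 0.2055]
tcp_rot: [0.662, 0.75, -0.0, -0.0]
contact_force: [0.0, 0.9, -1.7]
opening: 0.505
finger_force: 48.0
rows: shift [-109.8 -114.4    5.5] turn [-0.001 -0.001  0.004] | now [ 0.606  -0.2032  0.2055] t 25.3 F [ 0.   0.9 -1.7] op 0.505 ff 48.0
```

```bash
python3 -m jog '[[1,-27,-28,5,0,0,0.004],[1,-55,-57,5,0,0,0.004],[1,-85,-88,5,0,0,0.004],[1,-105,-108,5,0,0,0.004],[1,-110,-114,5,0,0,0.004],[1,-110,-114,5,0,0,0.004],[1,-110,-114,5,0,0,0.004],[1,-110,-114,5,0,0,0.004]]'
python3 - <<'E'
from meas import *
c=cam('wrist'); im=c['image']; p=c['s']['eef_pos']
b=mask(c,(45,100,30),(80,255,255),(180,150,460,480)); k=big(b); print(p,'board held',rect(c,k,p[2]+.0075),cv2.boundingRect(k))
o=mask(c,(10,180,80),(22,255,255),(180,150,480,480)); cv2.imwrite('pics/w6.png',im)
E
python3 go.py .506 -.3263 .2 6.9
```

```text
time: 26.1
eef_pos: [0.5078, -0.3242, 0.2008]
tcp_rot: [0.662, 0.75, 0.0, -0.0]
contact_force: [1.0, 0.1, -1.3]
opening: 0.506
finger_force: 48.0
[ 0.5078 -0.3242  0.2008] board held (array([ 0.5054, -0.3122]), array([37.7395, 72.1379]), 7.0919013023376465) (265, 213, 111, 170)
rows: shift [-1.7 -2.1  0.8] turn [ 0.    -0.     0.004] | now [ 0.5078 -0.3244  0.2008] t 26.15 F [ 0.2 -0.3 -2.4] op 0.502 ff 48.0
```

View pics/w6.png

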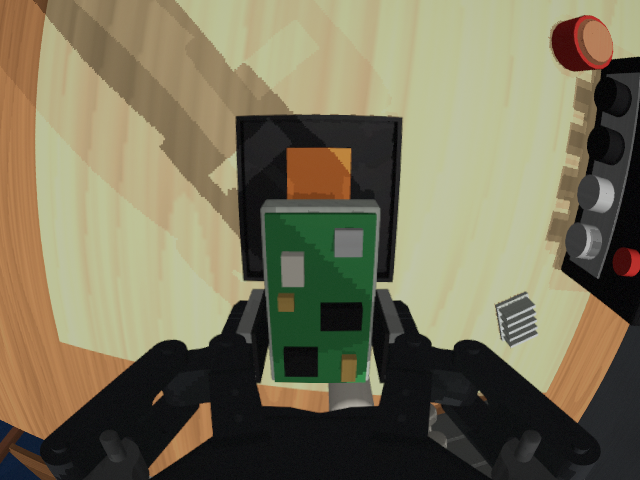

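The module is held level. Its board is centred near (320,297) in the picture, and the patch shows at (319,175).

```bash
python3 -m jog '[[1,-3.7,-2,40,0,0,0.004],[1,-3.7,-2,85,0,0,0.004],[1,-3.7,-2,120,0,0,0.004],[1,-3.7,-2,145,0,0,0.004],[1,-3.7,-2,160,0,0,0.004],[1,-3.7,-2,168,0,0,0.004],[1,-3.7,-2,168,0,0,0.004],[1,-3.7,-2,168,0,0,0.004]]'; python3 go.py .5063 -.3282 .0187 6.9
python3 - <<'E'
from meas import *
c=cam('wrist'); p=c['s']['eef_pos']
b=mask(c,(45,100,30),(80,255,255),(180,150,460,480)); k=big(b); print(p,'board held',rect(c,k,p[2]+.0075))
r=mask(c,(0,0,0),(180,255,45),(150,60,500,470)); cv2.imwrite('pics/w7.png',c['image'][50:450,120:520])
E
```

```text
time: 26.95
eef_pos: [0.5065, -0.3303, 0.0343]
tcp_rot: [0.664, 0.748, -0.0, 0.001]
contact_force: [1.0, -0.0, -1.5]
opening: 0.502
finger_force: 47.9
rows: shift [ 2.2  0.  15.6] turn [ 0.002  0.002 -0.002] | now [ 0.5065 -0.3303  0.0343] t 26.95 F [ 1.  -0.  -1.5] op 0.502 ff 47.9
[ 0.5065 -0.3303  0.0343] board held (array([ 0.504 , -0.3185]), array([38.0398, 72.5241]), 6.793391704559326)
```

View pics/w7.png

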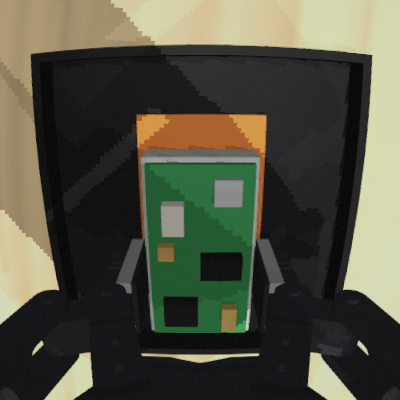

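The module's far end is at crop row 157. The patch's far edge runs from (136,115) to (267,115), with even side margins.

Run:
```python
from meas import *
c=cam('wrist')
A=onz(c,256,164.5,.004);B=onz(c,387,164.5,.004); print(A,B,np.hypot(*(A-B)[:2])); d=(B-A)[:2]; print('ang',np.degrees(np.arctan2(d[1],d[0]))); 
a=np.radians(6.9); ex=np.array([-np.sin(a),np.cos(a)]); print('patch centre',(A+B)[:2]/2-.046*ex)
p=c['s']['eef_pos']; zt=p[2]+.0065
C=onz(c,262,205,zt);D=onz(c,378,205,zt); print('module far edge',C,D,np.hypot(*(C-D)[:2]),'centre',(C+D)[:2]/2-.04*ex)
```

```text
[ 0.4713 -0.2743  0.004 ] [ 0.5274 -0.2676  0.004 ] 0.056492664084393775
ang 6.825964693129472
patch centre [ 0.5049 -0.3167]
module far edge [ 0.4803 -0.2825  0.0412] [ 0.5191 -0.2779  0.0412] 0.03916146648067824 centre [ 0.5045 -0.3199]
```

```bash
python3 -m jog '[[1,1.5,0.7,4,0,0,0],[1,1.5,0.7,8,0,0,0],[1,1.5,0.7,11,0,0,0],[1,1.5,0.7,13,0,0,0],[1,1.5,0.7,14,0,0,0],[1,1.5,0.7,14,0,0,0]]'; python3 go.py .5063 -.3282 .0187 6.9
```

```text
time: 27.65
eef_pos: [0.5059, -0.3281, 0.0194]
tcp_rot: [0.664, 0.748, -0.0, -0.0]
contact_force: [-3.5, 2.3, 3.4]
opening: 0.504
finger_force: 48.5
rows: shift [-0.2  0.4  0.7] turn [-0.001 -0.001 -0.002] | now [ 0.5059 -0.3281  0.0194] t 27.65 F [-3.5  2.3  3.4] op 0.504 ff 48.5
```

```bash
python3 -m jog '[[1,0,0,0.5,0,0,0],[1,0,0,0.5,0,0,0],[0.3,0,0,0.5,0,0,0],[0.3,0,0,0.5,0,0,0],[0.3,0,0,0.5,0,0,0],[0.3,0,0,-5,0,0,0],[0.3,0,0,-25,0,0,0],[0.3,0,0,-65,0,0,0],[0.3,0,0,-110,0,0,0],[0.3,-30,0,-150,0,0,0],[0.3,-60,0,-180,0,0,0],[0.3,-60,0,-180,0,0,0]]'
python3 - <<'E'
from meas import *
for n in('wrist','top'):
    c=cam(n); im=c['image']
    roi=(150,80,480,350) if n=='wrist' else (420,240,520,330)
    b=mask(c,(45,100,30),(80,255,255),roi); print(n,c['s']['eef_pos'],'board',rect(c,big(b),.026))
    if n=='wrist':
        o=mask(c,(10,170,70),(22,255,255),roi)|b|mask(c,(0,0,60),(180,60,255),(250,130,400,300)); print('patch',rect(c,big(mask(c,(8,170,60),(24,255,255),roi)),.004)); cv2.imwrite('pics/w8.png',im[60:380,120:520])
E
python3 go.py .539 .306 .3 7.2
```

```text
time: 28.85
eef_pos: [0.5154, -0.3931, 0.2067]
tcp_rot: [0.665, 0.747, -0.001, 0.007]
contact_force: [0.4, -0.7, 0.0]
opening: 0.699
finger_force: 0.0
wrist [ 0.5154 -0.3931  0.2067] board (array([ 0.5037, -0.32  ]), array([38.7917, 70.8546]), 6.52030086517334)
patch (array([ 0.53  , -0.3192]), array([ 5.2187, 79.6119]), 6.428399562835693)
top [ 0.5141 -0.3904  0.2028] board (array([ 0.5039, -0.3198]), array([39.312 , 77.3334]), 6.753353118896484)
rows: shift [ 686.4  106.9 -100.9] turn [ 0.001  0.001 -0.009] | now [ 0.5131 -0.3883  0.1998] t 28.95 F [-1.9  0.5 -0.9] op 0.7 ff 0.0
```

View pics/w8.png

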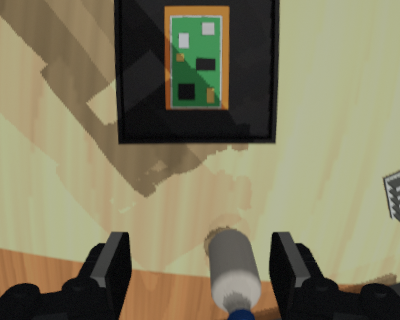

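The module lies components up inside the patch: patch (166,6)–(229,110), board centred at (196,61). It's about 2 mm off centre and well aligned, so next I'll fetch the spool.

```bash
python3 -m jog '[[0.2,20,3,-50,0,0,-0.009],[0.2,50,8,-100,0,0,-0.009],[0.2,100,15,-101,0,0,-0.009],[0.2,686,107,-101,0,0,-0.009],[0.2,686,107,-101,0,0,-0.009],[0.2,686,107,-101,0,0,-0.009],[0.2,686,107,-101,0,0,-0.009],[0.2,686,107,-101,0,0,-0.009],[0.2,686,107,-101,0,0,-0.009],[0.2,686,107,-101,0,0,-0.009],[0.2,686,107,-101,0,0,-0.009],[0.2,686,107,-101,0,0,-0.009]]'; python3 go.py .539 .3067 .3 7.2
```

```text
time: 30.15
eef_pos: [0.5307, 0.1578, 0.2967]
tcp_rot: [0.66, 0.751, -0.002, -0.002]
contact_force: [1.7, -0.2, -0.1]
opening: 0.801
finger_force: 0.0
rows: shift [146.6  27.2  -3.4] turn [-0.005 -0.     0.002] | now [0.5307 0.1578 0.2967] t 30.15 F [ 1.7 -0.2 -0.1] op 0.801 ff 0.0
```

```bash
python3 -m jog '[[0.2,147,27,-3,0,0,0],[0.2,147,27,-3,0,0,0],[0.2,147,27,-3,0,0,0],[0.2,147,27,-3,0,0,0],[0.2,147,27,-3,0,0,0],[0.2,147,27,-3,0,0,0]]'
python3 - <<'E'
from meas import *
c=cam('wrist'); print(c['s']['eef_pos']); cv2.imwrite('pics/w9.png',c['image'])
s=cam('scene')
E
python3 go.py .539 .3067 .06 7.2
```

```text
time: 30.75
eef_pos: [0.54, 0.3038, 0.3006]
tcp_rot: [0.661, 0.751, -0.002, -0.001]
contact_force: [-0.7, -0.7, -0.6]
opening: 0.802
finger_force: 0.0
[0.54   0.3038 0.3006]
rows: shift [  3.8  -0.9 241.7] turn [-0.001  0.001 -0.   ] | now [0.5407 0.3032 0.3017] t 30.85 F [ 1.  -0.7 -0.2] op 0.803 ff 0.0
```

View pics/w9.png

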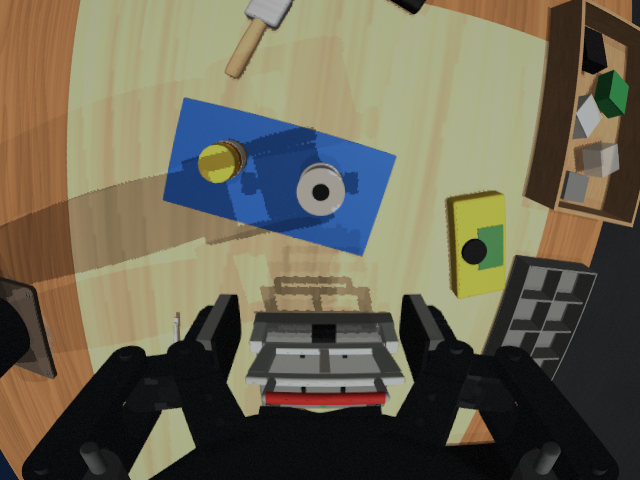

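The spool hub is at (320,192) and the jar cap at (219,162), both upright on the mat. The open lid's bar is at (325,398), well clear.

```bash
python3 - <<'E'
from meas import *
c=cam('wrist'); print('hub',onz(c,320.5,192,.053),'cap',onz(c,219,162,.067))
E
python3 -m jog '[[0.2,4,-1,40,0,0,0],[0.2,4,-1,90,0,0,0],[0.2,4,-1,140,0,0,0],[0.2,4,-1,185,0,0,0],[0.2,4,-1,220,0,0,0],[0.2,4,-1,240,0,0,0],[0.2,4,-1,240,0,0,0]]'; python3 go.py .539 .3067 .029 7.2
```

```text
hub [0.5395 0.3069 0.053 ] cap [0.4344 0.3285 0.067 ]
time: 31.6
eef_pos: [0.537, 0.3061, 0.0584]
tcp_rot: [0.662, 0.75, -0.004, -0.002]
contact_force: [-1.1, -0.1, 0.1]
opening: 0.802
finger_force: 0.0
rows: shift [ 0.4  2.3 29.4] turn [-0.008  0.002 -0.001] | now [0.537  0.3061 0.0584] t 31.6 F [-1.1 -0.1  0.1] op 0.802 ff 0.0
```

```bash
python3 -m jog '[[0.2,0.5,1,15,0,0,0],[0.2,0.5,1,25,0,0,0],[0.2,0.5,1,29,0,0,0],[0.2,0.5,1,29,0,0,0],[1,0.5,1,29,0,0,0],[1,0.5,1,29,0,0,0],[1,0.5,1,29,0,0,0],[1,0.5,1,29,0,0,0],[1,0.5,1,29,0,0,0],[1,0.5,1,29,0,0,0]]' 40; python3 go.py .539 .3067 .29 7.2
```

```text
time: 32.6
eef_pos: [0.541, 0.3093, 0.0344]
tcp_rot: [0.661, 0.751, 0.001, 0.0]
contact_force: [-0.8, 0.3, 5.4]
opening: 0.57
finger_force: 42.5
rows: shift [  -2.2   -2.  -255.6] turn [ 0.001 -0.     0.001] | now [0.541  0.3093 0.0344] t 32.6 F [-0.8  0.3  5.4] op 0.57 ff 42.5
```

```bash
python3 -m jog '[[1,0,0,-35,0,0,0],[1,0,0,-80,0,0,0],[1,0,0,-125,0,0,0],[1,0,0,-170,0,0,0],[1,0,0,-215,0,0,0],[1,0,0,-250,0,0,0],[1,0,0,-268,0,0,0],[1,0,0,-268,0,0,0]]'; python3 go.py .6314 -.0646 .3 7.2
```

```text
time: 33.4
eef_pos: [0.5415, 0.3093, 0.3043]
tcp_rot: [0.661, 0.751, 0.002, 0.001]
contact_force: [0.1, -0.3, -2.1]
opening: 0.573
finger_force: 42.5
rows: shift [-382.2   41.8    4.1] turn [ 0.006 -0.001  0.001] | now [0.5415 0.3093 0.3043] t 33.4 F [ 0.1 -0.3 -2.1] op 0.573 ff 42.5
```

```bash
python3 -m jog '[[1,-40,4,2,0,0,0],[1,-85,9,2,0,0,0],[1,-130,14,2,0,0,0],[1,-175,19,2,0,0,0],[1,-220,24,2,0,0,0],[1,-265,29,2,0,0,0],[1,-305,33,2,0,0,0],[1,-345,37,2,0,0,0],[1,-370,40,2,0,0,0],[1,-382,42,2,0,0,0],[1,-382,42,2,0,0,0],[1,-382,42,2,0,0,0]]'; python3 go.py .6314 -.0646 .06 7.2
```

```text
time: 34.6
eef_pos: [0.6299, -0.0636, 0.2979]
tcp_rot: [0.661, 0.751, -0.0, -0.001]
contact_force: [-0.4, 0.4, -2.7]
opening: 0.573
finger_force: 42.5
rows: shift [ -1.6   1.9 237.9] turn [-0.002 -0.002  0.002] | now [ 0.6299 -0.0636  0.2979] t 34.6 F [-0.4  0.4 -2.7] op 0.573 ff 42.5
```

```bash
python3 -m jog '[[1,-1,1.5,40,0,0,0],[1,-1,1.5,85,0,0,0],[1,-1,1.5,130,0,0,0],[1,-1,1.5,175,0,0,0],[1,-1,1.5,210,0,0,0],[1,-1,1.5,232,0,0,0],[1,-1,1.5,240,0,0,0],[1,-1,1.5,245,0,0,0],[1,-1,1.5,245,0,0,0],[1,-1,1.5,245,0,0,0],[1,-1,1.5,245,0,0,0]]'; python3 go.py .6314 -.0646 .0344 7.2
python3 - <<'E'
from meas import *
c=cam('wrist'); w=mask(c,(0,0,100),(180,60,255),(230,180,430,480)); cv2.imwrite('pics/w10.png',c['image'][100:480,140:520])
E
```

```text
time: 35.7
eef_pos: [0.6333, -0.0657, 0.0564]
tcp_rot: [0.661, 0.751, 0.001, 0.001]
contact_force: [0.2, 0.1, -3.0]
opening: 0.577
finger_force: 42.7
rows: shift [ 1.3 -1.8 22. ] turn [0.003 0.001 0.001] | now [ 0.6333 -0.0657  0.0564] t 35.7 F [ 0.2  0.1 -3. ] op 0.577 ff 42.7
```

View pics/w10.png

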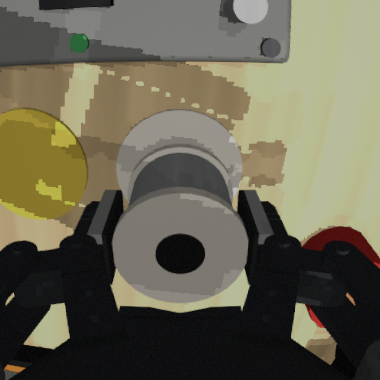

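The spool hub is at crop (180,253) with the white coaster beneath it at about x=179. The yellow coaster is at (40,163).

```bash
python3 - <<'E'
from meas import *
c=cam('wrist'); p=c['s']['eef_pos']; print(p)
g=c['image'].max(2); z=np.zeros_like(g); z[325:385,285:355]=(g[325:385,285:355]<45)*255
print('hub',fitc(plane(c,big(z),p[2]+.0186)))
k=big(mask(c,(22,150,50),(35,255,255),(100,190,240,330))).reshape(-1,2); k=k[k[:,0]>102]; print('yc',fitc(plane(c,k,.003)))
k=big(mask(c,(0,0,100),(180,40,255),(240,205,400,300))).reshape(-1,2); k=k[(k[:,1]<265)&(k[:,1]>206)]; print('wc',fitc(plane(c,k,.003)),len(k))
E
python3 go.py .6314 -.0646 .0344 7.2
```

```text
[ 0.6331 -0.0657  0.0561]
hub [ 0.6323 -0.0667  0.0087]
yc [ 0.5489 -0.0743  0.0335]
wc [ 0.6296 -0.0481  0.0195] 233
rows: shift [ 1.3 -1.4 21.4] turn [0.002 0.001 0.001] | now [ 0.6329 -0.0657  0.0558] t 35.8 F [-0.1 -0.5 -1.7] op 0.576 ff 42.7
```

```bash
python3 -m jog '[[1,0,-0.5,8,0,0,0],[1,0,-0.5,15,0,0,0],[1,0,-0.5,19,0,0,0],[1,0,-0.5,20.5,0,0,0],[1,0,-0.5,20.5,0,0,0],[1,0,-0.5,20.5,0,0,0]]'; python3 go.py .6314 -.0646 .0344 7.2
```

```text
time: 36.4
eef_pos: [0.6312, -0.0655, 0.0345]
tcp_rot: [0.661, 0.751, -0.001, -0.001]
contact_force: [-4.3, 0.8, 5.1]
opening: 0.572
finger_force: 43.2
rows: shift [0.9 0.3 0.1] turn [-0.002 -0.001  0.001] | now [ 0.6312 -0.0655  0.0345] t 36.4 F [-4.3  0.8  5.1] op 0.572 ff 43.2
```

Contact. I'll release, rise, and head for the jar. It was last seen at about (0.432,0.326).

```bash
python3 -m jog '[[0.3,0,0,0,0,0,0],[0.3,0,0,0,0,0,0],[0.3,0,0,0,0,0,0],[0.3,0,0,0,0,0,0],[0.3,0,0,-20,0,0,0],[0.3,0,0,-65,0,0,0],[0.3,0,0,-115,0,0,0],[0.3,0,0,-165,0,0,0],[0.3,0,0,-215,0,0,0],[0.3,0,0,-260,0,0,0],[0.3,0,0,-266,0,0,0],[0.3,0,0,-266,0,0,0]]'; python3 go.py .431 .3243 .3 7.2
```

```text
time: 37.6
eef_pos: [0.6326, -0.0658, 0.3028]
tcp_rot: [0.661, 0.751, 0.001, 0.002]
contact_force: [0.6, -1.1, -0.5]
opening: 0.7
finger_force: 0.0
rows: shift [ 412.5 -150.5    1.2] turn [0.005 0.002 0.001] | now [ 0.6326 -0.0658  0.3028] t 37.6 F [ 0.6 -1.1 -0.5] op 0.7 ff 0.0
```

```bash
python3 -m jog '[[0.3,412,-150,2,0,0,0],[0.3,412,-150,2,0,0,0],[0.3,412,-150,2,0,0,0],[0.3,412,-150,2,0,0,0],[0.3,412,-150,2,0,0,0],[0.3,412,-150,2,0,0,0],[0.3,412,-150,2,0,0,0],[0.3,412,-150,2,0,0,0],[0.3,412,-150,2,0,0,0],[0.3,412,-150,2,0,0,0],[0.3,412,-150,2,0,0,0],[0.3,412,-150,2,0,0,0]]'; python3 go.py .431 .3243 .07 7.2
python3 - <<'E'
from meas import *
c=cam('wrist'); k=big(mask(c,(22,170,60),(35,255,255),(250,120,400,290))); k=k.reshape(-1,2); print(cv2.boundingRect(k),'cap',fitc(plane(c,k,.067)))
E
```

```text
time: 38.8
eef_pos: [0.4306, 0.3232, 0.2962]
tcp_rot: [0.661, 0.75, -0.001, -0.0]
contact_force: [0.4, -0.2, 0.2]
opening: 0.696
finger_force: 0.0
rows: shift [  1.4   1.1 226.2] turn [-0.003  0.001  0.   ] | now [0.4306 0.3232 0.2962] t 38.8 F [ 0.4 -0.2  0.2] op 0.696 ff 0.0
(302, 174, 39, 40) cap [0.4295 0.3286 0.019 ]
```

```bash
python3 -m jog '[[0.3,5,0.5,40,0,0,0],[0.3,5,0.5,90,0,0,0],[0.3,5,0.5,135,0,0,0],[0.3,5,0.5,175,0,0,0],[0.3,5,0.5,205,0,0,0],[0.3,5,0.5,220,0,0,0],[0.3,5,0.5,220,0,0,0],[0.3,5,0.5,220,0,0,0]]'; python3 go.py .430 .328 .04 7.2
```

```text
time: 39.65
eef_pos: [0.4318, 0.3291, 0.0791]
tcp_rot: [0.661, 0.75, 0.001, 0.0]
contact_force: [0.6, -0.0, 0.3]
opening: 0.702
finger_force: 0.0
rows: shift [-0.9 -2.  39.1] turn [ 0.002 -0.001  0.   ] | now [0.4318 0.3291 0.0791] t 39.65 F [ 0.6 -0.   0.3] op 0.702 ff 0.0
```

```bash
python3 -m jog '[[0.3,0,-1.5,15,0,0,0],[0.3,0,-1.5,28,0,0,0],[0.3,0,-1.5,36,0,0,0],[0.3,0,-1.5,39,0,0,0],[0.3,0,-1.5,39,0,0,0],[1,0,-1.5,39,0,0,0],[1,0,-1.5,39,0,0,0],[1,0,-1.5,39,0,0,0],[1,0,-1.5,39,0,0,0],[1,0,-1.5,39,0,0,0],[1,0,-1.5,39,0,0,0]]' 35; python3 go.py .430 .328 .3 7.2
```

```text
time: 40.75
eef_pos: [0.4294, 0.3292, 0.0395]
tcp_rot: [0.661, 0.751, 0.001, 0.0]
contact_force: [-0.6, 1.0, 1.9]
opening: 0.482
finger_force: 35.4
rows: shift [  -1.2    0.7 -260.5] turn [ 0.001 -0.     0.001] | now [0.4294 0.3292 0.0395] t 40.75 F [-0.6  1.   1.9] op 0.482 ff 35.4
```

```bash
python3 -m jog '[[1,0,0,-35,0,0,0],[1,0,0,-80,0,0,0],[1,0,0,-125,0,0,0],[1,0,0,-170,0,0,0],[1,0,0,-215,0,0,0],[1,0,0,-250,0,0,0],[1,0,0,-265,0,0,0],[1,0,0,-265,0,0,0]]'; python3 go.py .5484 -.0748 .3 7.2
```

```text
time: 41.55
eef_pos: [0.4297, 0.3293, 0.3059]
tcp_rot: [0.661, 0.751, 0.002, 0.001]
contact_force: [0.2, 1.2, -0.2]
opening: 0.483
finger_force: 35.8
rows: shift [-415.9   66.6    5.6] turn [ 0.004 -0.001  0.001] | now [0.4297 0.3293 0.3059] t 41.55 F [ 0.2  1.2 -0.2] op 0.483 ff 35.8
```

```bash
python3 -m jog '[[1,-40,6,3,0,0,0],[1,-85,14,3,0,0,0],[1,-130,21,3,0,0,0],[1,-175,28,3,0,0,0],[1,-220,35,3,0,0,0],[1,-265,42,3,0,0,0],[1,-310,50,3,0,0,0],[1,-350,56,3,0,0,0],[1,-385,62,3,0,0,0],[1,-408,65,3,0,0,0],[1,-416,67,3,0,0,0],[1,-416,67,3,0,0,0]]'; python3 go.py .5484 -.0748 .065 7.2
```

```text
time: 42.75
eef_pos: [0.5474, -0.0755, 0.2979]
tcp_rot: [0.661, 0.75, -0.001, -0.002]
contact_force: [0.4, 0.2, -1.4]
opening: 0.486
finger_force: 35.8
rows: shift [ -0.    2.1 232.9] turn [-0.005 -0.003 -0.   ] | now [ 0.5474 -0.0755  0.2979] t 42.75 F [ 0.4  0.2 -1.4] op 0.486 ff 35.8
```

```bash
python3 -m jog '[[1,0,1,40,0,0,0],[1,0,1,85,0,0,0],[1,0,1,130,0,0,0],[1,0,1,175,0,0,0],[1,0,1,210,0,0,0],[1,0,1,228,0,0,0],[1,0,1,233,0,0,0],[1,0,1,233,0,0,0],[1,0,1,233,0,0,0],[1,0,1,233,0,0,0]]'
python3 - <<'E'
from meas import *
c=cam('wrist'); p=c['s']['eef_pos']; print(p)
k=big(mask(c,(22,170,60),(35,255,255),(250,300,400,480))); print(cv2.boundingRect(k),'cap',fitc(plane(c,k.reshape(-1,2),p[2]+.0275)))
y=big(mask(c,(22,150,50),(35,255,255),(220,190,420,300))).reshape(-1,2); print(cv2.boundingRect(y))
cv2.imwrite('pics/w11.png',c['image'][100:480,140:540])
E
python3 go.py .5484 -.0748 .0395 7.2
```

```text
time: 43.75
eef_pos: [0.5504, -0.0751, 0.0698]
tcp_rot: [0.661, 0.751, 0.001, 0.002]
contact_force: [0.8, -0.1, -0.6]
opening: 0.48
finger_force: 35.8
[ 0.5504 -0.0751  0.0698]
(263, 301, 114, 108) cap [ 0.5491 -0.0726  0.0211]
(259, 203, 118, 92)
rows: shift [ 0.7 -1.9 30.2] turn [0.003 0.001 0.002] | now [ 0.5503 -0.0752  0.0697] t 43.8 F [ 0.5  0.5 -0.5] op 0.483 ff 35.8
```

View pics/w11.png

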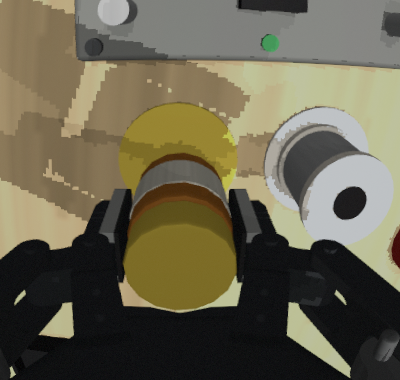

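The cap is at crop (180,265), with the yellow coaster centred at about x=178 below it. The spool stands on the white coaster on the right.

```bash
python3 - <<'E'
from meas import *
c=cam('wrist'); p=c['s']['eef_pos']
k=big(mask(c,(22,170,60),(35,255,255),(250,300,400,480))).reshape(-1,2); k=k[k[:,1]>350]; print('cap lower',fitc(plane(c,k,p[2]+.0275)))
y=big(mask(c,(22,150,50),(35,255,255),(220,190,420,300))).reshape(-1,2); y=y[y[:,1]<270]; y=y[(y[:,1]<250)|(y[:,0]<275)|(y[:,0]>362)]; print('coaster',fitc(plane(c,y,.003)))
print('coaster far edge',onz(c,318,202.5,.003),'L',onz(c,258.5,255,.003),'R',onz(c,378,255,.003), 'cap near edge', onz(c,320,410,p[2]+.0275))
E
python3 go.py .5484 -.0748 .0395 7.2
```

```text
cap lower [ 0.5494 -0.0759  0.019 ]
coaster [ 0.5478 -0.0739  0.0329]
coaster far edge [ 0.5441 -0.0411  0.003 ] L [ 0.5145 -0.0753  0.003 ] R [ 0.5816 -0.0668  0.003 ] cap near edge [ 0.552  -0.0958  0.0972]
rows: shift [ 0.7 -1.7 30. ] turn [0.003 0.001 0.002] | now [ 0.5501 -0.0753  0.0695] t 43.85 F [ 0.3 -0.8 -1.2] op 0.481 ff 35.8
```

```bash
python3 -m jog '[[1,1,-1.3,10,0,0,0],[1,1,-1.3,18,0,0,0],[1,1,-1.3,24,0,0,0],[1,1,-1.3,28,0,0,0],[1,1,-1.3,29.5,0,0,0],[1,1,-1.3,29.5,0,0,0],[1,1,-1.3,29.5,0,0,0]]'; python3 go.py .5484 -.0748 .0395 7.2
```

```text
time: 44.55
eef_pos: [0.5471, -0.0741, 0.0395]
tcp_rot: [0.661, 0.751, -0.001, -0.002]
contact_force: [-5.9, 1.2, 8.4]
opening: 0.486
finger_force: 36.8
rows: shift [-0.9  1.2 -0. ] turn [-0.003 -0.001  0.002] | now [ 0.5471 -0.0741  0.0395] t 44.55 F [-5.9  1.2  8.4] op 0.486 ff 36.8
```

```bash
python3 -m jog '[[0.3,0,0,0,0,0,0],[0.3,0,0,0,0,0,0],[0.3,0,0,0,0,0,0],[0.3,0,0,0,0,0,0],[0.3,0,0,-20,0,0,0],[0.3,0,0,-65,0,0,0],[0.3,0,0,-115,0,0,0],[0.3,0,0,-160,0,0,0],[0.3,-40,0,-170,0,0,0],[0.3,-80,0,-170,0,0,0],[0.3,-80,0,-170,0,0,0],[0.3,-80,0,-170,0,0,0]]'
python3 - <<'E'
from meas import *
c=cam('wrist'); print(c['s']['eef_pos']); s=cam('scene'); im=c['image']
g=im.max(2)
cv2.imwrite('pics/w12.png',np.hstack([im[40:440,120:520],s['image'][120:420,60:460][:,:][:300].repeat(1,0) if 0 else cv2.copyMakeBorder(s['image'][100:400,100:500],0,100,0,0,0)]))
E
```

```text
time: 45.75
eef_pos: [0.5575, -0.1541, 0.2079]
tcp_rot: [0.661, 0.75, 0.0, -0.001]
contact_force: [-0.5, 1.1, -1.2]
opening: 0.7
finger_force: 0.0
[ 0.5575 -0.1541  0.2079]
```

View pics/w12.png

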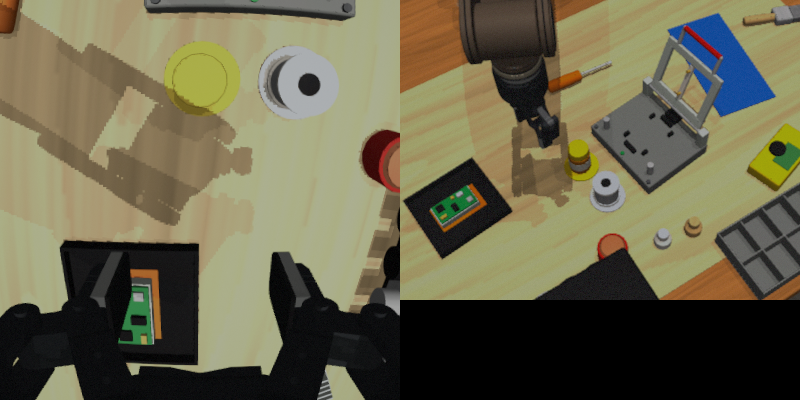

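Everything is in place: jar and spool upright on their coasters at (201,79) and (300,82), lid open, module in the tray. One numeric check before handing in.

Run:
```python
from meas import *
c=cam('wrist'); s=cam('scene')
g=c['image'].max(2); z=np.zeros_like(g); z[105:145,410:450]=(g[105:145,410:450]<45)*255
print('hub',fitc(plane(c,big(z),.053)))
k=big(mask(c,(22,150,50),(35,255,255),(270,70,370,170))); print('yc',fitc(plane(c,k.reshape(-1,2),.003)), 'cap',onz(c,320,120,.067))
b=big(mask(s,(45,100,30),(80,255,255),(100,260,200,350))); print('scene board',rect(s,b,.026))
h=cv2.HoughCircles(cv2.medianBlur(g[70:170,270:370],3),cv2.HOUGH_GRADIENT,1,5,param1=60,param2=12,minRadius=22,maxRadius=32)
if h is not None: print([ (q[2],onz(c,q[0]+270,q[1]+70,.067)[:2]) for q in h[0][:3]])
```

```text
hub [ 0.6302 -0.0668  0.008 ]
yc [ 0.5453 -0.0807  0.0285] cap [ 0.5463 -0.075   0.067 ]
scene board (array([ 0.508 , -0.3217]), array([42.4951, 74.8228]), 6.692885875701904)
[(np.float32(26.8), array([ 0.5467, -0.076 ])), (np.float32(31.4), array([ 0.5425, -0.0765])), (np.float32(30.3), array([ 0.548 , -0.0802]))]
```

```bash
python3 -c "
from plant import workorder; print(workorder.sign_off())"
```

```text
the job is handed in; nothing more can be done
None
```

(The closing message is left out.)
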